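# Hook the toy crate out from under the bookcase ledge

### The arm

A 7-joint arm with a two-finger parallel gripper is mounted at the origin on the work surface. World frame = base frame: x ahead of the robot, y to its left, z up, the work surface at z = 0. Lengths are in m, angles in rad, forces in N, time in s.
With the tool pointing down it reaches from about 0.4 to 0.85 m from the base axis. Payload 10.4 kg.
Tool frame: the origin (TCP) lies at the very end of the fingers, on their centre line; the grasp point (between the pads) lies 19 mm behind it; z points along the fingers, x is the direction in which the jaws open and shut, and the axes are right-handed (so a half turn about z gives the same grasp; the last joint's range is limited). The gripper opens to 87 mm and grips with 3 to 60 N. Pads are 19 mm wide; open, the fingers measure 117 mm over their backs; the gripper's body (75 mm by 190 mm) begins 51 mm behind the grasp point.
Start: joints at [1.268, 0.332, -0.065, 1.46, 0.022, 1.35, -0.088], TCP at [0.173, -0.601, 0.223] pointing down, gripper open.
Joint ranges: [-2.6, 2.6], [-0.5, 2.12], [-1.47, 1.34], [0.16, 2.42], [-1.27, 4.41], [0.06, 2.06], [-2.6, 2.6]. Speed limits (rad/s): [2.22, 2.22, 2.79, 2.79, 3.14, 3.14, 3.14].

### API

Orientations are given as a unit quaternion [x, y, z, w].
In Python, from bench import r gives the robot as it stands. The module is installed in compiled form; this text tells all that it offers.
- The arm moves only by the tool carry_out, never from a script. Its argument "commands" is a list that holds one entry, the list of rows, each a list of 7 numbers: the closure in counts, from 0 (fully open) to 255 (shut), then the shift along the tool's x, y, z in units of 25 mm (1.0 is 25 mm), then the turn, a rotation vector about the tool's x, y, z in units of 5 degrees (1.0 is 5 degrees). A call has 1 to 12 rows; each row is the pose to reach, as a shift and turn from the pose measured when the call began, along the tool's axes at that moment; what a row does not reach only later rows make up. A row lasts 1/8 s, in which the tool goes at most 62.5 mm and 10.7 degrees, less where a joint would pass 70% of its speed; a pose out of reach is approached as far as the arm can. A call with a gripper value outside its range is refused whole. The fingers move at their own pace and stop on an object; "grip_force" is the grip in N (left out, the last holds). Time passes only in rows, so rows that repeat a pose let the fingers close. It gives the time, the measured TCP pose, the force and the opening at its end, in the units of the state.
- r.read_state(): the state, without advancing time (a new reading comes with each control period).
- r.camera(name): name is "side" or "top"; returns the picture (384x512x3 uint8, blue, green, red); there is no depth.
- r.camera_info(name): a dict with "fx", "fy", "cx", "cy" (pixels), "origin" and "rotation" of the camera in the world. Camera axes: x right, y down, z forward; pixel columns grow to the right and rows downward; lengths in m; the calibration is good to about 2 mm. A picture is of the moment at which its call begins. camera_info takes no time and is no camera call.
- r.close_job(): hands the job in, once; it reports no verdict.
The state is a dict: "time": time; "joint_positions": joint angles; "joint_vel": joint speeds; "joint_torque": joint torques, N m; "ee_pos": TCP position; "eef_rot": TCP orientation; "ft_force": force on the tool from outside, world axes, zero at the start; "torque": the same for the moment, N m; "width": finger opening in m.
Only numpy, scipy, OpenCV 4.12 (cv2) and the standard library are available. Lean on these libraries where they do the work, as an engineer would, in place of code of your own. Each camera call takes 0.05 s, during which the arm holds its last target.

### The job

Take the hooked rod from its cork mat, reach it under the front ledge of the low white bookcase, feel for the hidden red pull loop of the toy crate and gently draw the crate out at least 8 cm with the hook. Then unhook and lay the rod back flat on the cork mat. Never touch the bookcase or crate with the gripper or arm, do not press the rod hard (20 N at most) against the bookcase, crate or loop, and leave the bottle, crayon cup and ring stack where they stand.

Things in the scene. Friction and masses are not known exactly. Their poses are not given: they have to be found in the camera images.
- rod_handle (a point): Centre of the hooked rod's brown wooden handle (rod 0.12 kg, loose on the mat): 100 long (x) x 22 wide (y) x 28 high (z), underside 14 below this point. +x points along the rod to the hook, +z up. The rod's axis runs through this point; a brass collar, 12 diameter, covers x = 50 to 58. The rod balances some 10 ahead of this point.
- rod_hook (a point): Bend of the aluminium hook, on the rod's axis 155 ahead (+x) of the handle's centre. Axes as the handle's. The straight shank, 7 diameter, comes from the handle and here turns square to +y (level, to the left) as the hook finger, 7 diameter, its centreline 18 long, rounded end at y = 21.5. Foremost surface x = 3.5.
- ledge (a point): Middle of the lower front edge of the ledge (top board, 18 thick, underside 105 above the table) of the fixed white bookcase: 260 deep, 376 wide, 123 high, picture books lying on top. +x points into the bookcase, square to its front, +y left along the edge, +z up. The bay below is open in front, 340 wide, no sill.
- bay (a point): Fixed point straight below the middle of the ledge's front edge, 55 above the table; axes as the ledge's. In the bay stands a plywood crate, 260 wide, rim 94 high, its flat front face parallel to the ledge. The crate's place is not measured: the face lies anywhere 47 to 77 behind this point (x), the crate's centre anywhere from y = -20 to 20.
- bay_loop (a point): The same point as the bay's, told for the hidden loop: rigid red D of 7 diameter wire, upright in the x-z plane at the middle of the crate's face. Two level legs, 31 and 79 above the table, run out to an upright bar whose centreline is 30 in front of the face. Opening 26 deep by 41 high, open left and right: the hook finger enters sideways behind the bar.
- crate (a joint): How far the crate is drawn out of the bookcase (ledge -x), m: 0 = against its rigid rear stop (start), 0.12 = front stop. It slides stiffly, needing 5 to 8 N, and stays where it is left; it can not move sideways or further in.
- mat_top (a point): Centre of the top of the fixed cork mat, 250 long (x) x 120 wide (y) x 4 thick, on the table; top 4 above the table. +z up. The rod lies along it, its handle near the -x end.
- pump_bottle: White and blue pump bottle, 55 diameter, 141 high, loose on top of the bookcase at the right; origin at the centre of its base. Bystander.
- crayon_cup: Green cup of crayons, 72 diameter, 106 high, loose on the table; origin at the centre of its base. Bystander.
- ring_stack: Wooden toy with stacked red, yellow and green rings and a blue ball on top, 80 diameter, 90 high, loose on the table; origin at the centre of its base. Bystander.
Not all that is in view belongs to the job. Of the things like the part that bears rod_handle, leave any that is purple; of the rest the smaller one is meant.

How it is judged:
By the outcome, as a careful person would: the job done as asked, in the order asked, and still so for the second after the job is handed in, with the robot touching nothing.
It also fails if it takes over 72 s, if anything falls off the work surface, if the arm or the gripper's body presses on something with over 40 N, if the wrist force passes 120 N, or if a joint passes its speed limit or range.

## Working session

There is one attempt and no reset: what is moved stays moved. The work goes in short steps, Python scripts to look and compute and a tool call to move; the robot and the scene stay as the last step left them, time stands still between calls to the robot, and variables do not carry over. Pictures are saved under pics/ and viewed, and the job is handed in when it is done.

Besides the shell and the picture viewer there is one more tool, called as name(argument=value, ...) on one line, values as JSON. carry_out: Moves the arm, as the interface text tells. Its arguments: {"type":"object","properties":{"commands":{"type":"array"},"grip_force":{"type":"number"}},"required":["commands"]}

```bash
mkdir -p pics
python3 - <<'E'
from bench import r
import cv2,numpy as np
for n in("side","top"):
    im=r.camera(n); cv2.imwrite(f"pics/{n}0.png",im); i=r.camera_info(n); print(n,i)
print(r.read_state())
E
```

```text
side {'fx': 392.6889852661242, 'fy': 392.6889852661242, 'cx': 253.56944304813126, 'cy': 193.4780643840196, 'origin': array([-0.15788407,  0.62222498,  0.83369389]), 'rotation': array([-0.30324554,  0.84245461, -0.41474219,  0.16217671])}
top {'fx': 485.72815110443, 'fy': 485.72815110443, 'cx': 260.1524777625616, 'cy': 198.91025998222997, 'origin': array([ 0.22751383, -0.11383293,  1.70475901]), 'rotation': array([ 0.70664342, -0.70237074,  0.05536672, -0.06530661])}
{'time': 0.1, 'joint_positions': array([ 1.26841679,  0.33281538, -0.06470804,  1.4608602 ,  0.02161745,
        1.34989493, -0.08849774]), 'joint_vel': array([-0.00214721, -0.00115747,  0.00153998, -0.00091013, -0.00058401,
       -0.00030385,  0.00037708]), 'joint_torque': array([ 1.09346478e-03, -6.24547505e+01,  2.44090240e-02, -3.90720463e+01,
       -6.13524229e-02,  3.65393038e-02,  2.33804758e-05]), 'ee_pos': array([ 0.17248952, -0.60036547,  0.22182797]), 'eef_rot': array([ 7.98803773e-01, -6.01591325e-01, -5.32803036e-04, -3.56134303e-04]), 'ft_force': array([ 1.41124675,  0.41288788, -0.63135044]), 'torque': array([ 0.01253748, -0.02375675,  0.03955583]), 'width': 0.08711999370693026}
```

View pics/side0.png

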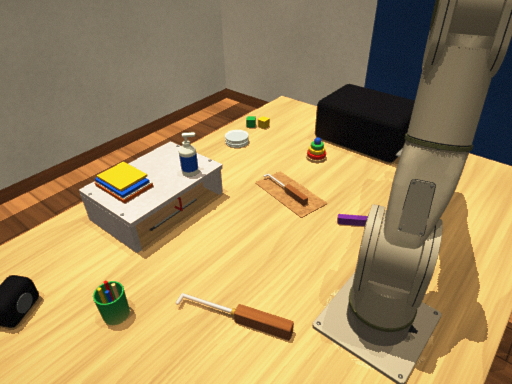

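View pics/top0.png

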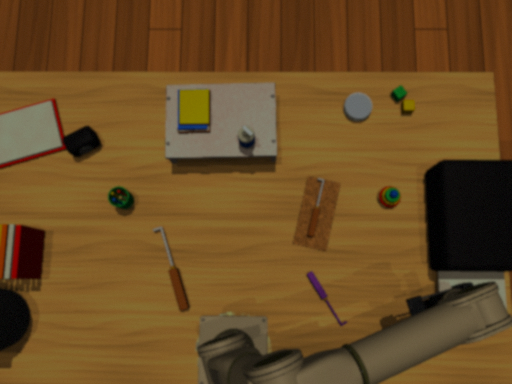

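Run:
```python
import cv2
a=cv2.imread("pics/side0.png");b=cv2.imread("pics/top0.png")
cv2.imwrite("pics/c1.png",cv2.resize(a[135:250,75:235],None,fx=5,fy=5,interpolation=cv2.INTER_CUBIC))
cv2.imwrite("pics/c2.png",cv2.resize(b[165:260,280:360],None,fx=6,fy=6,interpolation=cv2.INTER_CUBIC))
cv2.imwrite("pics/c3.png",cv2.resize(a[160:225,245:340],None,fx=8,fy=8,interpolation=cv2.INTER_CUBIC))
```

```text
(no output)
```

View pics/c1.png

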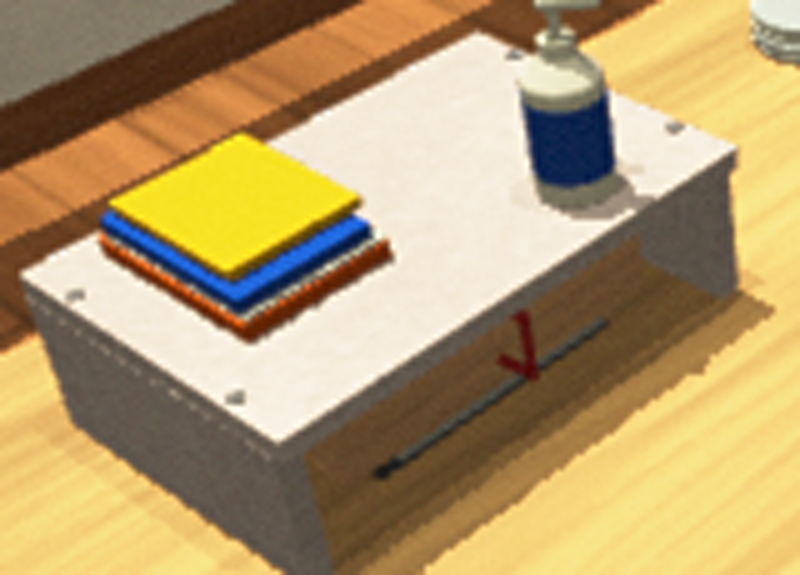

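View pics/c2.png

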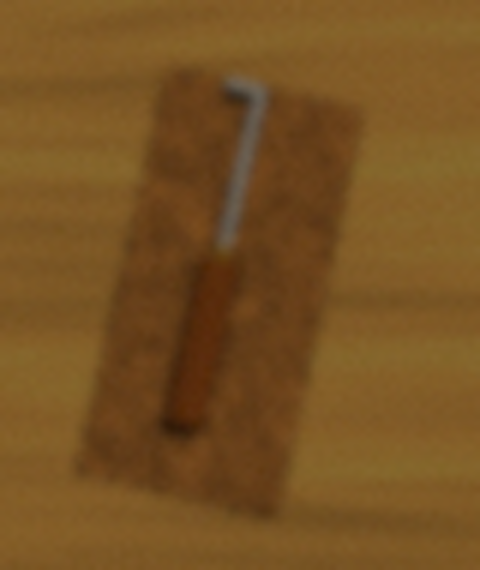

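View pics/c3.png

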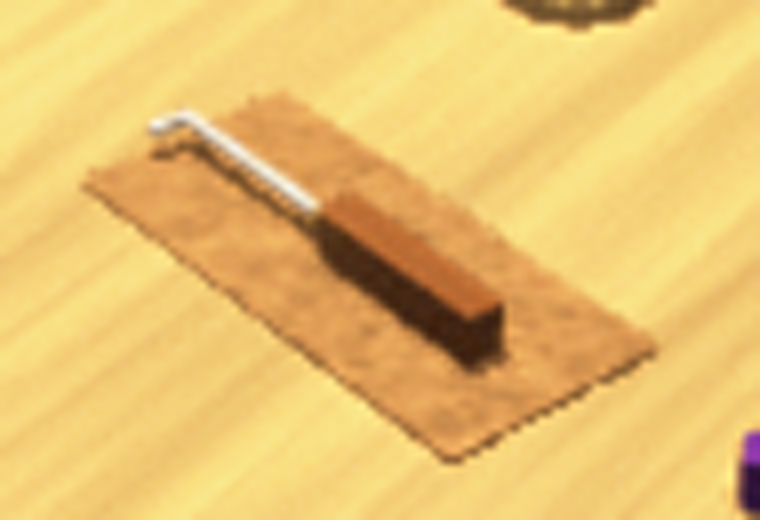

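```bash
cat > h.py <<'E'
import numpy as np,cv2
from scipy.spatial.transform import Rotation as R
from bench import r
I={n:r.camera_info(n) for n in("side","top")}
def ray(n,u,v):
    i=I[n];d=R.from_quat(i["rotation"]).apply([(u-i["cx"])/i["fx"],(v-i["cy"])/i["fy"],1.]);return i["origin"],d
def onz(n,u,v,z):
    o,d=ray(n,u,v);return o+d*(z-o[2])/d[2]
def proj(n,p):
    i=I[n];c=R.from_quat(i["rotation"]).inv().apply(np.asarray(p)-i["origin"]);return np.array([c[0]/c[2]*i["fx"]+i["cx"],c[1]/c[2]*i["fy"]+i["cy"]])
def tri(a,b):
    (o,d),(p,e)=a,b
    s=np.linalg.lstsq(np.c_[d,-e],p-o,rcond=None)[0];P=o+s[0]*d;Q=p+s[1]*e;return (P+Q)/2,np.linalg.norm(P-Q)
E
python3 - <<'E'
from h import *
np.set_printoptions(precision=4,suppress=True)
# c1: px=75+u/5, 135+v/5 ; bookcase
f=lambda u,v:(75+(u+.5)/5-.5,135+(v+.5)/5-.5)
print("book top side FL",onz("side",*f(277,445),.123),"FR",onz("side",*f(735,152),.123))
print("BL",onz("side",*f(22,275),.123),"BR",onz("side",*f(478,33),.123))
print("top FL",onz("top",166,158,.123),"FR",onz("top",276,156,.123), onz("top",166,85,.123),onz("top",275,83,.123))
print("loop corner",onz("side",*f(530,374),.031))
print("leg inner",onz("side",*f(503,360),.031))
print("line ends",onz("side",*f(378,474),.0),onz("side",*f(605,322),0))
g=lambda u,v:(280+(u+.5)/6-.5,165+(v+.5)/6-.5)
k=lambda u,v:(245+(u+.5)/8-.5,160+(v+.5)/8-.5)
print("mat top",[onz("top",*g(*c),.004) for c in((165,68),(362,102),(275,515),(78,475))])
print("mat side",[onz("side",*k(*c),.004) for c in((85,183),(280,93),(657,348),(450,460))])
print("handle top face top",[onz("top",*g(*c),.032) for c in((203,250),(238,250),(200,425),(163,425))])
print("handle side",[onz("side",*k(*c),.032) for c in((318,210),(345,192),(500,303),(472,320))])
print("hook top",onz("top",*g(258,92),.018),onz("side",*k(186,118),.018),"tip",onz("top",*g(225,85),.018),onz("side",*k(150,128),.018))
E
```

```text
book top side FL [0.6376 0.232  0.123 ] FR [ 0.6449 -0.1386  0.123 ]
BL [0.895  0.2363 0.123 ] BR [ 0.9053 -0.137   0.123 ]
top FL [0.6384 0.2271 0.123 ] FR [ 0.6467 -0.1426  0.123 ] [0.898  0.2376 0.123 ] [ 0.9059 -0.1388  0.123 ]
loop corner [0.6699 0.0359 0.031 ]
leg inner [0.6947 0.0374 0.031 ]
line ends [0.7016 0.1407 0.    ] [ 0.7042 -0.0576 -0.    ]
mat top [array([ 0.6052, -0.2561,  0.004 ]), array([ 0.585 , -0.3729,  0.004 ]), array([ 0.34  , -0.3174,  0.004 ]), array([ 0.3625, -0.2033,  0.004 ])]
mat side [array([ 0.6021, -0.2579,  0.004 ]), array([ 0.577 , -0.3712,  0.004 ]), array([ 0.3364, -0.3163,  0.004 ]), array([ 0.3628, -0.2022,  0.004 ])]
handle top face top [array([ 0.4911, -0.2748,  0.032 ]), array([ 0.4912, -0.2951,  0.032 ]), array([ 0.3894, -0.2719,  0.032 ]), array([ 0.3892, -0.2507,  0.032 ])]
handle side [array([ 0.4845, -0.2756,  0.032 ]), array([ 0.4833, -0.2936,  0.032 ]), array([ 0.3862, -0.2698,  0.032 ]), array([ 0.3888, -0.2531,  0.032 ])]
hook top [ 0.5879 -0.3096  0.018 ] [ 0.586  -0.3113  0.018 ] tip [ 0.592  -0.2902  0.018 ] [ 0.5938 -0.2947  0.018 ]
```

Run:
```python
from h import *
np.set_printoptions(precision=4,suppress=True)
a=cv2.imread("pics/side0.png");b=cv2.imread("pics/top0.png")
c=a[190:220,165:195].astype(int); m=(c[...,2]>70)&(c[...,2]>2.2*c[...,1])
ys,xs=np.nonzero(m);
for y in sorted(set(ys)): print(y+190,xs[ys==y]+165)
hs=cv2.cvtColor(b,cv2.COLOR_BGR2HSV)
def pca(mask,n,z):
    k,l,s,ce=cv2.connectedComponentsWithStats(mask.astype(np.uint8));i=1+np.argmax(s[1:,4]);y,x=np.nonzero(l==i)
    P=np.array([onz(n,u,v,z) for u,v in zip(x,y)])[:,:2];c=P.mean(0);w,V=np.linalg.eigh(np.cov((P-c).T));d=V[:,1]*np.sign(V[0,1]);t=(P-c)@d;q=(P-c)@V[:,0]
    print(n,s[i],"c",c,"yaw",np.degrees(np.arctan2(d[1],d[0])),"len",np.ptp(t),"wid",np.ptp(q))
sub=np.zeros(b.shape[:2],bool);sub[170:250,290:345]=1
B=b.astype(int)
# handle: redder than mat
print(B[215,314],B[225,325])
for th in(2.2,2.5,2.8):pca(sub&(B[...,2]>th*B[...,1])&(B[...,2]>50),"top",.032)
# shank: bluish/grey
pca(sub&(B[...,0]>0.72*B[...,2])&(B[...,2]>60),"top",.018)
pca(sub&(B[...,0]>0.6*B[...,2])&(B[...,2]>60),"top",.018)
for nm,u,v,z in(("ring",389,196,.05),("cup",121,197,.08)):print(nm,onz("top",u,v,z))
```

```text
197 [179]
198 [178 179 180]
199 [179 180]
200 [179 180]
201 [179 180]
202 [179 180]
203 [180 181]
204 [180 181]
205 [180 181]
206 [175 176 180 181]
207 [175 176 177 178 180 181]
208 [176 177 178 179 180 181]
209 [178 179 180 181 182]
210 [181 182]
[12 45 88] [ 23  62 101]Traceback (most recent call last):
  File "<stdin>", line 16, in <module>
  File "<stdin>", line 9, in pca
    return _wrapfunc(a, 'argmax', axis=axis, out=out, **kwds)
    return bound(*args, **kwds)
ValueError: attempt to get argmax of an empty sequence
```

Run:
```python
from h import *
np.set_printoptions(precision=4,suppress=True)
b=cv2.imread("pics/top0.png");B=b.astype(int)
for p in((180.8,208.8),(181.2,208.8),(180.8,209.3)):print(onz("side",*p,.031))
c=np.array([.670,.036]);
for z in(.031,.055,.079):print(proj("side",[.670,.036,z]))
def pca(mask,n,z):
    k,l,s,ce=cv2.connectedComponentsWithStats(mask.astype(np.uint8))
    if k<2:print("none");return
    i=1+np.argmax(s[1:,4]);y,x=np.nonzero(l==i)
    P=np.array([onz(n,u,v,z) for u,v in zip(x,y)])[:,:2];c=P.mean(0);w,V=np.linalg.eigh(np.cov((P-c).T));d=V[:,1]*np.sign(V[0,1]);t=(P-c)@d;q=(P-c)@V[:,0]
    print(n,s[i],"c",c,"yaw",np.degrees(np.arctan2(d[1],d[0])),"len",np.ptp(t),"wid",np.ptp(q))
sub=np.zeros(b.shape[:2],bool);sub[170:250,290:345]=1
for th in(1.8,1.9,2.0):pca(sub&(B[...,2]>th*B[...,1])&(B[...,2]>50),"top",.032)
for th in(.5,.6,.7):pca(sub&(B[...,0]>th*B[...,2])&(B[...,2]>60),"top",.018)
for nm,u,v,z in(("ring",389,196,.05),("cup",121,197,.08)):print(nm,onz("top",u,v,z))
a=cv2.imread("pics/side0.png").astype(int);sub=np.zeros(a.shape[:2],bool);sub[160:215,250:320]=1
pca(sub&(a[...,2]>1.75*a[...,1])&(a[...,2]>130),"side",.032)
```

```text
[0.6717 0.0335 0.031 ]
[0.6707 0.0327 0.031 ]
[0.6698 0.0352 0.031 ]
[180.5634 209.3958]
[179.5589 203.5991]
[178.5311 197.6673]
top [307 208  13  29 188] c [ 0.435  -0.2727] yaw -14.023739340157839 len 0.10006177209592196 wid 0.02433543464117856
top [308 209  11  28 152] c [ 0.4358 -0.2733] yaw -13.659341452554838 len 0.09832055098974463 wid 0.02050258532674564
top [309 210  10  27  89] c [ 0.4324 -0.2727] yaw -14.497411331594899 len 0.0949788428811015 wid 0.017510600292266976
top [316 178   9  28 101] c [ 0.5506 -0.2998] yaw -9.480653422214342 len 0.09879180921426367 wid 0.02603323006875822
top [317 178   7  27  74] c [ 0.5528 -0.3   ] yaw -9.059445153989243 len 0.09410830054619439 wid 0.02056202079772499
top [319 179   5  15  26] c [ 0.5719 -0.3045] yaw -5.29111895902692 len 0.050640992473536636 wid 0.014925450109186564
ring [ 0.5253 -0.5337  0.05  ]
cup [0.5121 0.3848 0.08  ]
side [295 192  12   8  31] c [ 0.4075 -0.265 ] yaw -11.053440124154239 len 0.04762226086378911 wid 0.01678025441281452
```

```bash
cat >> h.py <<'E'
def mv(pos,yawdeg):
    s=r.read_state();y=np.radians(yawdeg);x=np.array([np.sin(y),-np.cos(y),0])
    T=np.c_[x,np.cross([0,0,-1],x),[0,0,-1.]];Rc=R.from_quat(s["eef_rot"])
    d=Rc.inv().apply(np.asarray(pos)-s["ee_pos"])/.025
    w=np.degrees((Rc.inv()*R.from_matrix(T)).as_rotvec())/5
    print("t",round(s["time"],2),"pos",np.round(s["ee_pos"],4),"F",np.round(s["ft_force"],2),"w",round(s["width"],4)," SHIFT",np.round(d,2),"TURN",np.round(w,2))
def yaw():
    x=R.from_quat(r.read_state()["eef_rot"]).apply([0,1,0]);return np.degrees(np.arctan2(-x[1],-x[0]))
E
python3 -c "
from h import *
mv([.437,-.273,.16],-14);mv([.437,-.273,.008],-14);print(yaw())"
```

```text
t 0.1 pos [ 0.1725 -0.6004  0.2218] F [ 1.41  0.41 -0.63] w 0.0871  SHIFT [ -9.66 -13.79   2.48] TURN [0.   0.01 6.01]
t 0.1 pos [ 0.1725 -0.6004  0.2218] F [ 1.41  0.41 -0.63] w 0.0871  SHIFT [ -9.65 -13.79   8.56] TURN [0.   0.01 6.01]
16.032078687155995
```

carry_out(commands=[[[0,-1.2,-1.7,0.3,0,0,0.75],[0,-2.4,-3.4,0.6,0,0,1.5],[0,-3.6,-5.2,0.9,0,0,2.25],[0,-4.8,-6.9,1.2,0,0,3],[0,-6,-8.6,1.5,0,0,3.75],[0,-7.2,-10.3,1.9,0,0,4.5],[0,-8.4,-12,2.2,0,0,5.3],[0,-9.66,-13.79,2.48,0,0,6],[0,-9.66,-13.79,2.48,0,0,6],[0,-9.66,-13.79,2.48,0,0,6]]], grip_force=30)

```text
time: 1.35
ee_pos: [0.4366, -0.2734, 0.1599]
eef_rot: [-0.616, 0.788, 0.001, -0.0]
ft_force: [-1.2, -0.2, 0.4]
width: 0.0871
```

Run:
```python
from h import *
mv([.437,-.273,.008],-14);print(yaw(), r.read_state()["eef_rot"])
im=r.camera("top");cv2.imwrite("pics/t1.png",cv2.resize(im[150:280,260:400],None,fx=5,fy=4.5))
im=r.camera("side");cv2.imwrite("pics/s1.png",cv2.resize(im[100:260,220:400],None,fx=4,fy=3.7))
```

```text
t 1.35 pos [ 0.4366 -0.2734  0.1599] F [-1.25 -0.19  0.36] w 0.0871  SHIFT [-0.01 -0.02  6.08] TURN [0.02 0.01 0.01]
-13.946799950414015 [-6.16026795e-01  7.87724762e-01  8.24440255e-04 -8.87544432e-05]
```

View pics/s1.png

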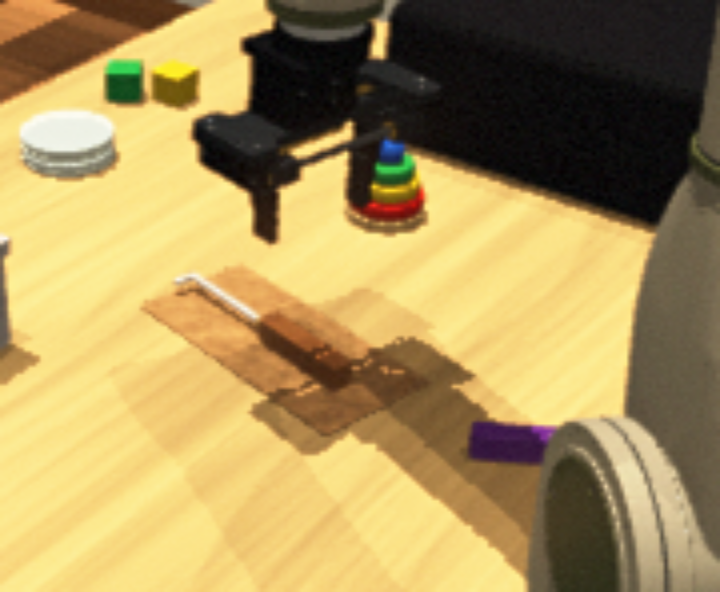

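Three hooked rods are in the top picture: a large brown one at (175,280), a purple one at (322,290), and a small brown one on the cork mat at (316,210). The last fits: it isn't purple, it is the smaller of the other two, and its handle measures 100 x 22 mm. The crops confirm this. In the new picture the open jaws straddle its handle, so I go down.

carry_out(commands=[[[0,0,0,1.2,0,0,0],[0,0,0,2.4,0,0,0],[0,0,0,3.6,0,0,0],[0,0,0,4.8,0,0,0],[0,0,0,5.5,0,0,0],[0,0,0,6.08,0,0,0],[0,0,0,6.08,0,0,0],[0,0,0,6.08,0,0,0]]])

```text
time: 2.45
ee_pos: [0.4367, -0.2745, 0.0089]
eef_rot: [-0.615, 0.788, 0.0, 0.0]
ft_force: [0.7, 0.3, 0.3]
width: 0.0867
```

carry_out(commands=[[[120,0,0,0,0,0,0],[255,0,0,0,0,0,0],[255,0,0,0,0,0,0],[255,0,0,0,0,0,0],[255,0,0,0,0,0,0],[255,0,0,0,0,0,0],[255,0,0,0,0,0,0],[255,0,0,0,0,0,0]]], grip_force=35)

```text
time: 3.45
ee_pos: [0.4367, -0.2745, 0.0089]
eef_rot: [-0.615, 0.788, 0.0, 0.0]
ft_force: [-0.2, -0.4, -0.5]
width: 0.0217
```

Run:
```python
from h import *
mv([.437,-.273,.15],-14);print(yaw())
```

```text
t 3.45 pos [ 0.4367 -0.2745  0.0089] F [-0.19 -0.39 -0.48] w 0.0217  SHIFT [-0.06  0.   -5.64] TURN [-0.    0.   -0.02]
-14.075042272279742
```

carry_out(commands=[[[255,0,0,-0.5,0,0,0],[255,0,0,-1.2,0,0,0],[255,0,0.3,-2.2,0,0,0],[255,0,0.6,-3.4,0,0,0],[255,0,0.6,-4.6,0,0,0],[255,0,0.6,-5.64,0,0,0],[255,0,0.6,-5.64,0,0,0]]])

```text
time: 4.32
ee_pos: [0.4234, -0.2715, 0.1529]
eef_rot: [-0.615, 0.788, -0.002, 0.001]
ft_force: [0.3, -0.1, -2.3]
width: 0.0222
```

Run:
```python
from h import *
s=r.read_state();mv([.430,.0,.15],1.2);print(yaw())
p=s["ee_pos"];y=np.radians(yaw());d=np.array([np.cos(y),np.sin(y),0]);l=np.array([-np.sin(y),np.cos(y),0])
im=r.camera("top");im2=r.camera("side")
h=p+.155*d+[0,0,.009]
for n,i in(("top",im),("side",im2)):
    u,v=proj(n,h);print(n,u,v,proj(n,h+.0215*l))
    u,v=int(u),int(v);cv2.imwrite(f"pics/{n}2.png",cv2.resize(i[v-35:v+45,u-40:u+60],None,fx=7,fy=7,interpolation=cv2.INTER_CUBIC));print("origin crop",u-40,v-35)
```

```text
t 4.33 pos [ 0.4234 -0.2715  0.1529] F [ 0.29 -0.1  -2.25] w 0.0222  SHIFT [-10.6    2.39   0.09] TURN [-0.05 -0.02 -3.06]
-14.075771256305647
top 327.5443534138234 174.92379646219447 [321.08432772 173.32435527]
origin crop 287 139
side 270.23451752538597 141.18855274901404 [265.23706933 143.11688496]
origin crop 230 106
```

View pics/top2.png

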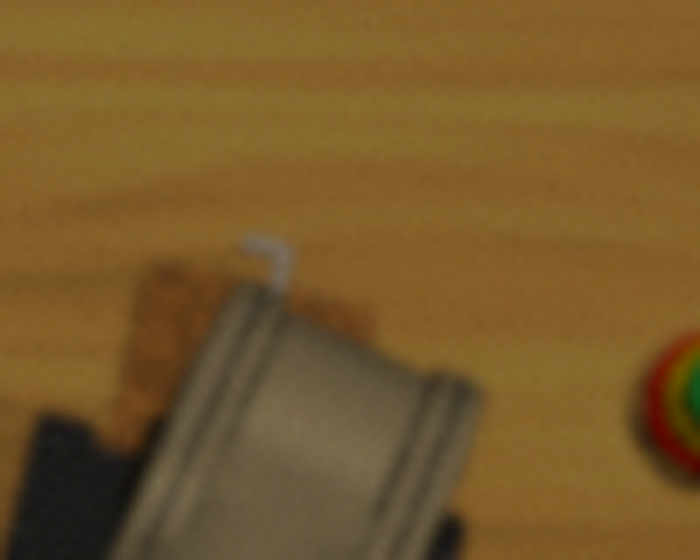

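View pics/side2.png

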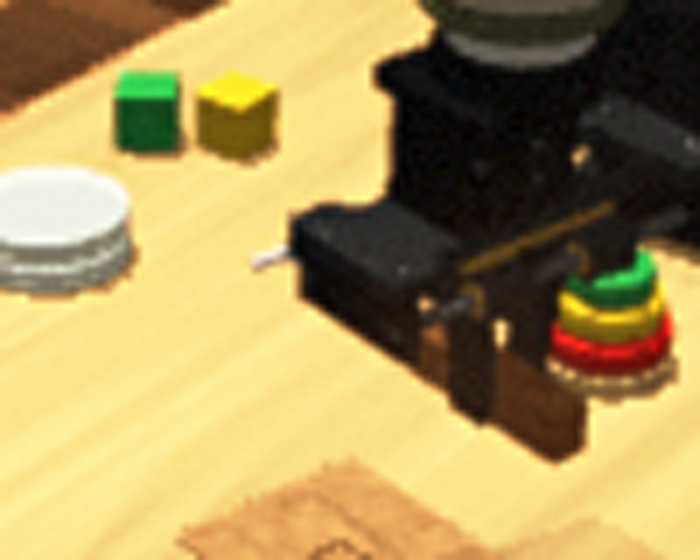

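carry_out(commands=[[[255,-1.5,0.4,0,0,0,-0.5],[255,-3,0.8,0,0,0,-1],[255,-4.5,1.2,0,0,0,-1.5],[255,-6,1.6,0,0,0,-2],[255,-7.5,1.9,0,0,0,-2.5],[255,-9,2.2,0,0,0,-2.8],[255,-10,2.39,0.1,-0.05,-0.02,-3.06],[255,-10.6,2.39,0.1,-0.05,-0.02,-3.06],[255,-10.6,2.39,0.1,-0.05,-0.02,-3.06],[255,-10.6,2.39,0.1,-0.05,-0.02,-3.06]]])

```text
time: 5.68
ee_pos: [0.4282, -0.0001, 0.1471]
eef_rot: [0.714, -0.7, -0.002, 0.001]
ft_force: [-0.4, 0.2, -1.5]
width: 0.0218
```

Run:
```python
from h import *
mv([.430,-.004,.046],1.2);print(yaw())
```

```text
t 5.67 pos [ 4.282e-01 -1.000e-04  1.471e-01] F [-0.42  0.16 -1.46] w 0.0218  SHIFT [ 0.17 -0.09  4.04] TURN [ 0.05  0.03 -0.01]
1.1726267850883847
```

carry_out(commands=[[[255,0.1,0,1,0,0,0],[255,0.17,-0.09,2,0.05,0.03,0],[255,0.17,-0.09,3,0.05,0.03,0],[255,0.17,-0.09,3.8,0.05,0.03,0],[255,0.17,-0.09,4.04,0.05,0.03,0],[255,0.17,-0.09,4.04,0.05,0.03,0]]])

```text
time: 6.42
ee_pos: [0.43, -0.0046, 0.0461]
eef_rot: [0.714, -0.7, -0.0, 0.0]
ft_force: [-0.1, 0.5, -1.8]
width: 0.0217
```

Run:
```python
from h import *
s=r.read_state();mv([.5,-.004,.046],1.2);print(yaw())
p=s["ee_pos"];y=np.radians(yaw());d=np.array([np.cos(y),np.sin(y),0]);l=np.array([-np.sin(y),np.cos(y),0])
im=r.camera("top");im2=r.camera("side")
h=p+.155*d+[0,0,.009]
for n,i in(("top",im),("side",im2)):
    u,v=proj(n,h);print(n,u,v,proj(n,h+.0215*l))
    u,v=int(u),int(v);cv2.imwrite(f"pics/{n}3.png",cv2.resize(i[v-40:v+40,u-50:u+50],None,fx=7,fy=7,interpolation=cv2.INTER_CUBIC));print("origin crop",u-50,v-40)
```

```text
t 6.42 pos [ 0.43   -0.0046  0.0461] F [-0.09  0.51 -1.84] w 0.0217  SHIFT [ 0.03 -2.8   0.  ] TURN [ 0.01 -0.   -0.01]
1.1294882319391382
top 234.9837358273881 178.1158473226857 [228.80191202 178.20915659]
origin crop 184 138
side 206.58626453640503 208.2885004882656 [201.72286875 211.76254305]
origin crop 156 168
```

View pics/top3.png

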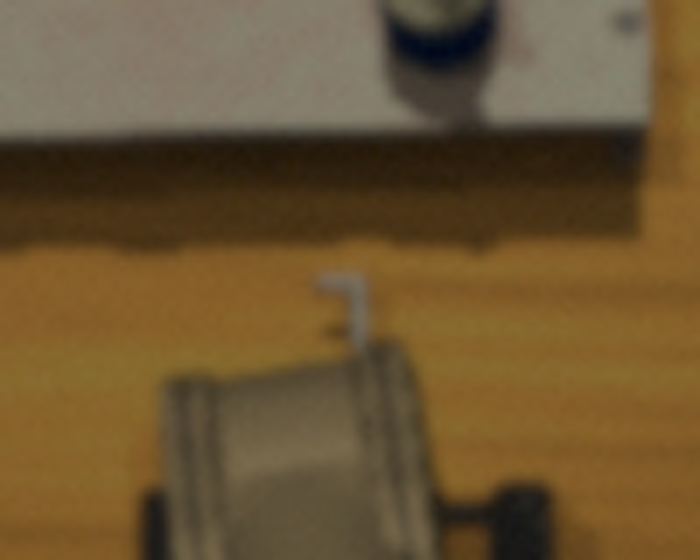

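View pics/side3.png

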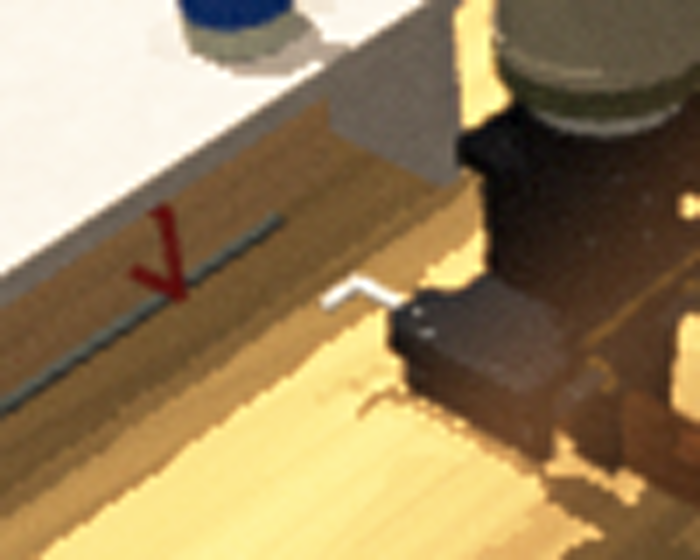

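Run:
```python
from h import *
for z in(.2,.3,.4):print(z,onz("top",238,186,z))
print("bottle",onz("side",190,172,.123),onz("top",246,145,.123))
# target hook positions: in front of 0.688
mv([.488,-.0035,.046],1.2);mv([.533,-.0025,.046],1.2)
```

```text
0.2 [ 0.5281734  -0.02133926  0.2       ]
0.3 [ 0.50819282 -0.02748601  0.3       ]
0.4 [ 0.48821224 -0.03363275  0.4       ]
bottle [ 0.6968162  -0.04440984  0.123     ] [ 0.68456634 -0.04148118  0.123     ]
t 6.53 pos [ 0.4306 -0.0044  0.0468] F [ 0.1  -0.19 -1.53] w 0.022  SHIFT [ 0.01 -2.3   0.03] TURN [-0.01 -0.01 -0.01]
t 6.53 pos [ 0.4306 -0.0044  0.0468] F [ 0.1  -0.19 -1.53] w 0.022  SHIFT [ 0.01 -4.1   0.03] TURN [-0.01 -0.01 -0.01]
```

carry_out(commands=[[[255,0,-0.6,0,0,0,0],[255,0,-1.2,0,0,0,0],[255,0,-1.8,0,0,0,0],[255,0,-2.3,0,0,0,0],[255,0,-2.7,0,0,0,0],[255,0,-3,0.03,0,0,0],[255,0,-3,0.03,0,0,0],[255,0,-3,0.03,0,0,0]]])

```text
time: 7.52
ee_pos: [0.5052, -0.0029, 0.046]
eef_rot: [0.714, -0.7, 0.0, 0.0]
ft_force: [0.8, 1.0, 0.2]
width: 0.0217
```

Run:
```python
from h import *
mv([.533,-.0025,.046],1.2);print(yaw())
im2=r.camera("side")
cv2.imwrite(f"pics/side4.png",cv2.resize(im2[170:250,140:240],None,fx=7,fy=7,interpolation=cv2.INTER_CUBIC))
```

```text
t 7.53 pos [ 0.5052 -0.0029  0.046 ] F [0.82 0.96 0.19] w 0.0217  SHIFT [ 0.01 -1.11  0.  ] TURN [-0.01 -0.01 -0.01]
1.15382742983487
```

View pics/side4.png

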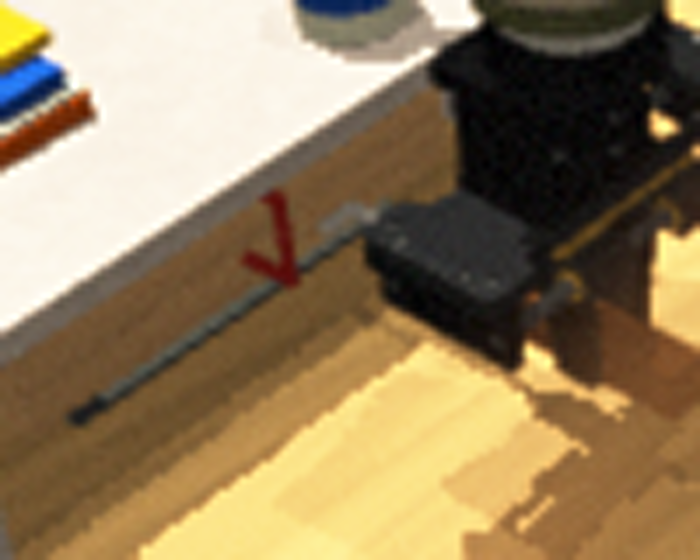

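carry_out(commands=[[[255,0,-0.3,0,0,0,0],[255,0,-0.6,0,0,0,0],[255,0,-0.85,0,0,0,0],[255,0,-1.08,0,0,0,0],[255,0,-1.08,0,0,0,0],[255,0,-1.08,0,0,0,0]]])

```text
time: 8.32
ee_pos: [0.532, -0.0023, 0.046]
eef_rot: [0.714, -0.7, 0.0, 0.0]
ft_force: [0.8, 0.3, -1.4]
width: 0.0218
```

Run:
```python
from h import *
mv([.533,.0205,.046],1.2);print(yaw())
im2=r.camera("side")
cv2.imwrite(f"pics/side5.png",cv2.resize(im2[170:250,140:240],None,fx=7,fy=7,interpolation=cv2.INTER_CUBIC))
```

```text
t 8.32 pos [ 0.532  -0.0023  0.046 ] F [ 0.81  0.3  -1.38] w 0.0218  SHIFT [-0.91 -0.06 -0.  ] TURN [-0.   -0.01 -0.01]
1.155029747117818
```

View pics/side5.png

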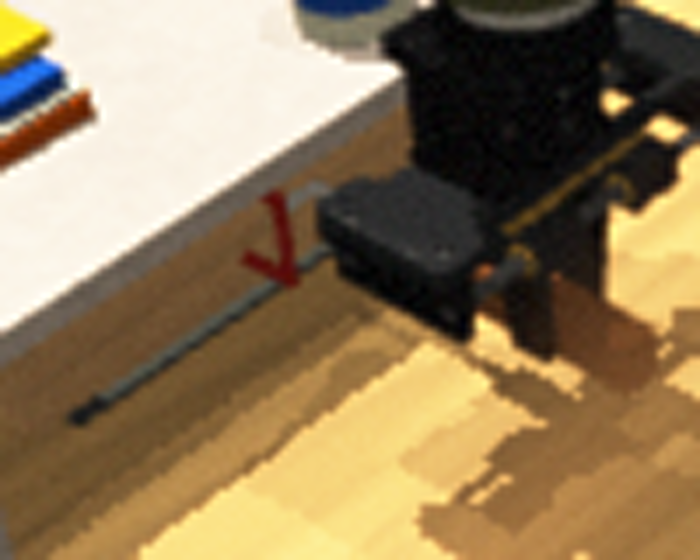

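carry_out(commands=[[[255,-0.2,0,0,0,0,0],[255,-0.4,0,0,0,0,0],[255,-0.6,0,0,0,0,0],[255,-0.75,0,0,0,0,0],[255,-0.86,0,0,0,0,0],[255,-0.86,0,0,0,0,0]]])

```text
time: 9.12
ee_pos: [0.5315, 0.0194, 0.046]
eef_rot: [0.714, -0.7, 0.0, 0.0]
ft_force: [-0.4, -0.0, -0.9]
width: 0.0215
```

Run:
```python
from h import *
mv([.533,.0205,.046],1.2);print(yaw())
im2=r.camera("side")
cv2.imwrite(f"pics/side6.png",cv2.resize(im2[170:250,140:240],None,fx=7,fy=7,interpolation=cv2.INTER_CUBIC))
```

```text
t 9.12 pos [0.5315 0.0194 0.046 ] F [-0.43 -0.04 -0.87] w 0.0215  SHIFT [-0.04 -0.06 -0.  ] TURN [-0.   -0.01 -0.  ]
1.1762415862261648
```

View pics/side6.png

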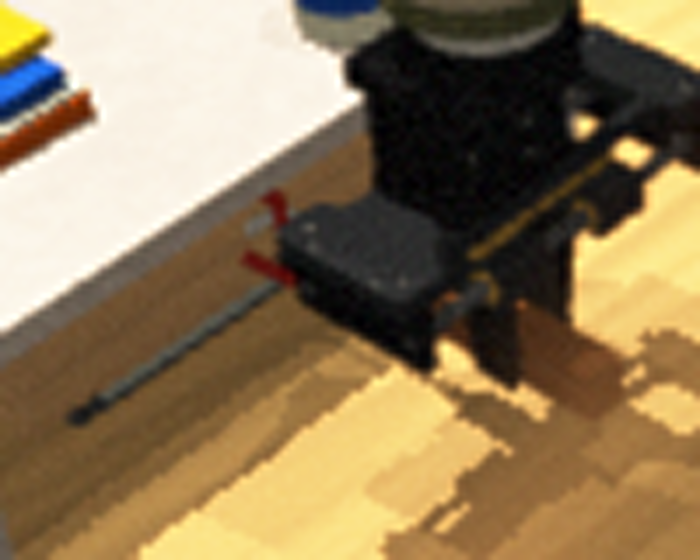

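The finger tip shows left of and behind the red bar at crop (258,220), with no contact force. I start drawing.

carry_out(commands=[[[255,0,0.12,0,0,0,0],[255,0,0.24,0,0,0,0],[255,0,0.36,0,0,0,0],[255,0,0.44,0,0,0,0],[255,0,0.52,0,0,0,0],[255,0,0.6,0,0,0,0],[255,0,0.68,0,0,0,0],[255,0,0.76,0,0,0,0]]])

```text
time: 10.18
ee_pos: [0.5135, 0.0188, 0.0464]
eef_rot: [0.714, -0.7, 0.001, -0.001]
ft_force: [5.2, 0.2, -2.3]
width: 0.0214
```

Run:
```python
from h import *
mv([.43,.0175,.046],1.2);print(yaw())
```

```text
t 10.18 pos [0.5135 0.0188 0.0464] F [ 5.2   0.15 -2.25] w 0.0214  SHIFT [-0.02  3.34  0.01] TURN [-0.03 -0.01 -0.01]
1.154307023985306
```

carry_out(commands=[[[255,0,0.12,0,0,0,0],[255,0,0.27,0,0,0,0],[255,0,0.42,0,0,0,0],[255,0,0.57,0,0,0,0],[255,0,0.72,0,0,0,0],[255,0,0.87,0,0,0,0],[255,0,1.02,0,0,0,0],[255,0,1.17,0,0,0,0],[255,0,1.32,0,0,0,0],[255,0,1.47,0,0,0,0],[255,0,1.62,0,0,0,0],[255,0,1.7,0,0,0,0]]])

```text
time: 11.68
ee_pos: [0.4717, 0.018, 0.0466]
eef_rot: [0.714, -0.7, 0.002, -0.001]
ft_force: [5.0, 0.0, -3.2]
width: 0.0219
```

Run:
```python
from h import *
mv([.425,.017,.046],1.2);print(yaw())
im2=r.camera("side")
cv2.imwrite(f"pics/side7.png",cv2.resize(im2[150:270,100:260],None,fx=5,fy=5,interpolation=cv2.INTER_CUBIC))
```

```text
t 11.68 pos [0.4717 0.018  0.0466] F [ 5.03  0.02 -3.18] w 0.0219  SHIFT [0.   1.87 0.01] TURN [-0.05 -0.01 -0.01]
1.1398726151674778
```

View pics/side7.png

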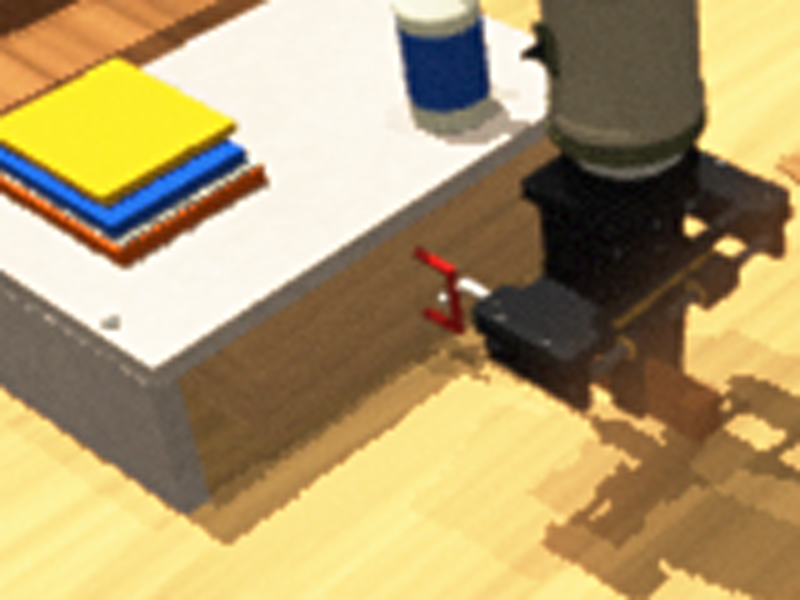

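Crate follows; the loop is now out in the light at crop (450,290) with the finger through it. I keep drawing.

carry_out(commands=[[[255,0,0.15,0,0.05,0,0],[255,0,0.3,0,0.05,0,0],[255,0,0.45,0,0.05,0,0],[255,0,0.6,0,0.05,0,0],[255,0,0.75,0,0.05,0,0],[255,0,0.9,0,0.05,0,0],[255,0,1.05,0,0.05,0,0],[255,0,1.2,0,0.05,0,0],[255,0,1.35,0,0.05,0,0],[255,0,1.5,0,0.05,0,0],[255,0,1.65,0,0.05,0,0],[255,0,1.8,0,0.05,0,0]]])

```text
time: 13.22
ee_pos: [0.4271, 0.0171, 0.0466]
eef_rot: [0.714, -0.7, 0.004, -0.003]
ft_force: [6.2, -0.2, -3.9]
width: 0.0215
```

Run:
```python
from h import *
mv([.433,.017,.046],1.2);print(yaw())
im2=r.camera("side")
cv2.imwrite(f"pics/side8.png",cv2.resize(im2[150:270,120:280],None,fx=5,fy=5,interpolation=cv2.INTER_CUBIC))
im=r.camera("top")
cv2.imwrite(f"pics/top8.png",cv2.resize(im[120:220,180:300],None,fx=6,fy=6,interpolation=cv2.INTER_CUBIC))
```

```text
t 13.22 pos [0.4271 0.0171 0.0466] F [ 6.21 -0.24 -3.86] w 0.0215  SHIFT [ 0.01 -0.24  0.03] TURN [-0.11 -0.   -0.01]
1.1401399770078502
```

View pics/side8.png

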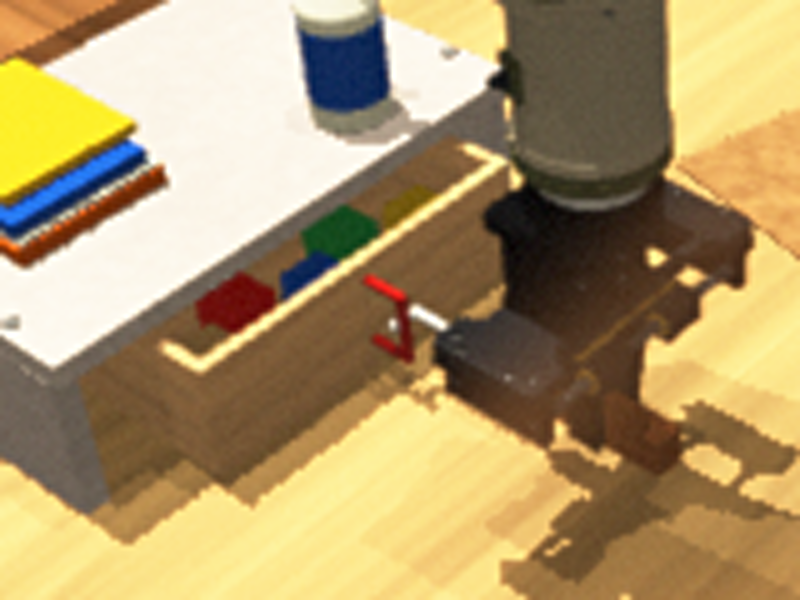

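View pics/top8.png

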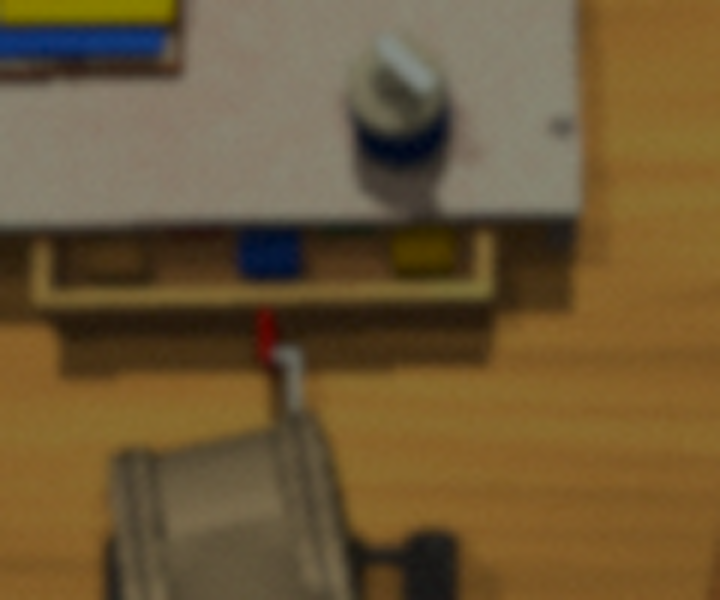

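Run:
```python
from h import *
print("loop corner side",onz("side",120+408.5/5-.4,150+355/5-.4,.031),"rim front top",onz("top",180+270/6,120+302/6,.094),onz("side",120+200/5,150+370/5,.094),"loop top view",onz("top",180+266/6,120+355/6,.082))
mv([.438,.017,.046],1.2)
```

```text
loop corner side [0.57730973 0.03212131 0.031     ] rim front top [0.60350781 0.03026708 0.094     ] [0.60118733 0.16288317 0.094     ] loop top view [0.57534874 0.03301685 0.082     ]
t 13.32 pos [0.4266 0.017  0.0465] F [ 3.55 -0.29 -3.63] w 0.0216  SHIFT [ 0.01 -0.45  0.02] TURN [-0.1  -0.01 -0.01]
```

carry_out(commands=[[[255,0,-0.15,0,0,0,0],[255,0,-0.3,0,0,0,0],[255,0,-0.38,0,0,0,0],[255,0,-0.38,0,0,0,0],[255,0,-0.38,0,0,0,0]]])

```text
time: 13.95
ee_pos: [0.436, 0.0172, 0.0465]
eef_rot: [0.714, -0.7, 0.003, -0.003]
ft_force: [-0.7, 0.3, -0.7]
width: 0.0213
```

Run:
```python
from h import *
mv([.437,-.015,.046],1.2)
im=r.camera("top")
cv2.imwrite(f"pics/top9.png",cv2.resize(im[140:200,200:260],None,fx=9,fy=9,interpolation=cv2.INTER_CUBIC))
im=r.camera("side")
cv2.imwrite(f"pics/side9.png",cv2.resize(im[180:240,170:230],None,fx=9,fy=9,interpolation=cv2.INTER_CUBIC))
```

```text
t 13.95 pos [0.436  0.0172 0.0465] F [-0.65  0.29 -0.68] w 0.0213  SHIFT [ 1.29 -0.01  0.02] TURN [-0.1  -0.01 -0.01]
```

View pics/top9.png

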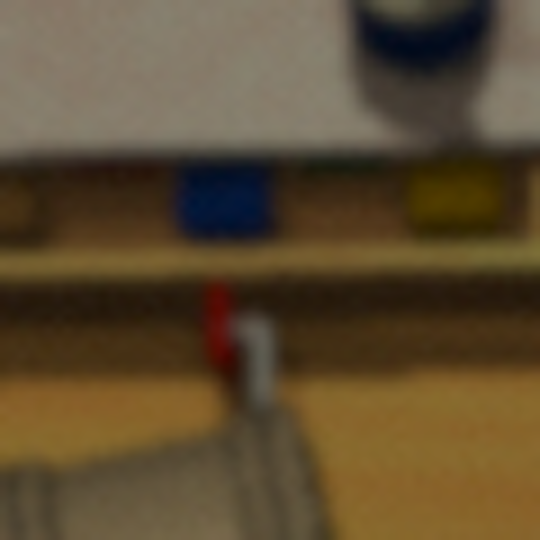

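View pics/side9.png

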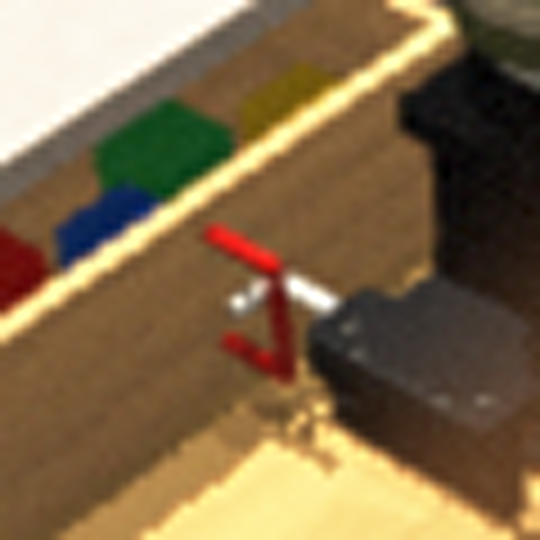

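The finger, at side crop (240,300), sits free in the middle of the opening. I slide it out to the right.

carry_out(commands=[[[255,0.2,0,0,0,0,0],[255,0.45,0,0,0,0,0],[255,0.7,0,0,0,0,0],[255,0.95,0,0,0,0,0],[255,1.2,0,0,0,0,0],[255,1.4,0,0,0,0,0],[255,1.5,0,0,0,0,0],[255,1.5,0,0,0,0,0]]])

```text
time: 15.05
ee_pos: [0.4368, -0.0204, 0.0466]
eef_rot: [0.714, -0.7, 0.003, -0.003]
ft_force: [0.8, 0.2, -1.2]
width: 0.0217
```

Run:
```python
from h import *
mv([.40,-.03,.05],1.2)
im=r.camera("top")
cv2.imwrite(f"pics/top10.png",cv2.resize(im[140:200,200:260],None,fx=9,fy=9,interpolation=cv2.INTER_CUBIC))
```

```text
t 15.05 pos [ 0.4368 -0.0204  0.0466] F [ 0.8   0.23 -1.16] w 0.0217  SHIFT [ 0.36  1.48 -0.15] TURN [-0.1  -0.01 -0.01]
```

View pics/top10.png

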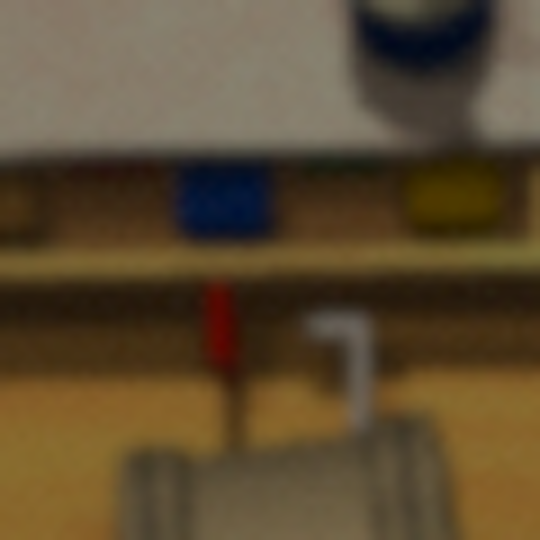

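carry_out(commands=[[[255,0.2,0.4,0,0,0,0],[255,0.6,0.9,-0.3,0,0,0],[255,1.2,1.2,-1,0,0,0],[255,1.8,1.2,-2,0,0,0],[255,2.4,1.2,-3,0,0,0],[255,3,1.2,-4,0,0,0],[255,3,1.2,-4.1,0,0,0],[255,3,1.2,-4.1,0,0,0]]])

```text
time: 16.1
ee_pos: [0.4068, -0.0952, 0.1481]
eef_rot: [0.714, -0.7, 0.003, -0.003]
ft_force: [0.5, 0.4, -2.2]
width: 0.0217
```

Run:
```python
from h import *
mv([.435,-.2745,.15],-14)
```

```text
t 16.1 pos [ 0.4068 -0.0952  0.1481] F [ 0.54  0.39 -2.23] w 0.0217  SHIFT [ 7.19 -0.98 -0.06] TURN [-0.09  0.01  3.03]
```

carry_out(commands=[[[255,1.2,-0.1,0,0,0,0.6],[255,2.4,-0.2,0,0,0,1.2],[255,3.6,-0.4,0,0,0,1.8],[255,4.8,-0.6,0,-0.05,0,2.3],[255,6,-0.8,0,-0.09,0,2.8],[255,7.19,-0.98,-0.06,-0.09,0,3.03],[255,7.19,-0.98,-0.06,-0.09,0,3.03],[255,7.19,-0.98,-0.06,-0.09,0,3.03]]])

```text
time: 17.1
ee_pos: [0.4347, -0.2746, 0.1493]
eef_rot: [-0.615, 0.788, 0.001, 0.0]
ft_force: [-0.1, 0.2, -0.9]
width: 0.0216
```

Run:
```python
from h import *
mv([.4355,-.2745,.04],-14);mv([.4355,-.2745,.0095],-14);print(yaw())
```

```text
t 17.1 pos [ 0.4347 -0.2746  0.1493] F [-0.06  0.15 -0.87] w 0.0216  SHIFT [-0.01 -0.03  4.37] TURN [ 0.01  0.02 -0.01]
t 17.1 pos [ 0.4347 -0.2746  0.1493] F [-0.06  0.15 -0.87] w 0.0216  SHIFT [-0.   -0.03  5.59] TURN [ 0.01  0.02 -0.01]
-14.052291597954765
```

carry_out(commands=[[[255,0,0,1.2,0,0,0],[255,0,0,2.4,0,0,0],[255,0,0,3.4,0,0,0],[255,0,0,4.3,0,0,0],[255,0,0,4.8,0,0,0],[255,0,0,5.2,0,0,0],[255,0,0,5.4,0,0,0],[255,0,0,5.4,0,0,0],[255,0,0,5.4,0,0,0]]])

```text
time: 18.23
ee_pos: [0.435, -0.2746, 0.0149]
eef_rot: [-0.615, 0.788, 0.0, 0.0]
ft_force: [-0.6, 0.0, -1.7]
width: 0.0216
```

Run:
```python
from h import *
mv([.4355,-.2745,.0095],-14)
im=r.camera("side")
cv2.imwrite(f"pics/side11.png",cv2.resize(im[140:220,230:330],None,fx=7,fy=7,interpolation=cv2.INTER_CUBIC))
```

```text
t 18.23 pos [ 0.435  -0.2746  0.0149] F [-0.57  0.03 -1.71] w 0.0216  SHIFT [-0.01 -0.02  0.21] TURN [-0.    0.01 -0.01]
```

View pics/side11.png

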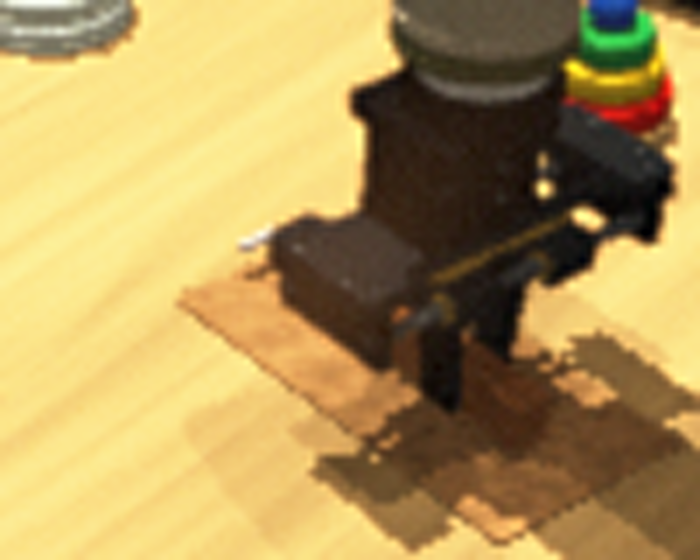

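carry_out(commands=[[[255,0,0,0.08,0,0,0],[255,0,0,0.16,0,0,0],[255,0,0,0.22,0,0,0],[255,0,0,0.24,0,0,0],[255,0,0,0.24,0,0,0]]])

```text
time: 18.9
ee_pos: [0.4349, -0.2746, 0.009]
eef_rot: [-0.615, 0.788, 0.0, 0.0]
ft_force: [-2.9, 0.6, 3.1]
width: 0.0216
```

carry_out(commands=[[[200,0,0,0,0,0,0],[120,0,0,0,0,0,0],[0,0,0,0,0,0,0],[0,0,0,0,0,0,0],[0,0,0,0,0,0,0],[0,0,0,0,0,0,0]]])

```text
time: 19.65
ee_pos: [0.4349, -0.2746, 0.009]
eef_rot: [-0.615, 0.788, 0.0, 0.0]
ft_force: [-0.4, -0.5, -0.0]
width: 0.0638
```

carry_out(commands=[[[0,0,0,-0.6,0,0,0],[0,0,0,-1.6,0,0,0],[0,0,0,-3,0,0,0],[0,0,0,-4.5,0,0,0],[0,0,1.5,-6,0,0,0],[0,0,3,-7,0,0,0],[0,0,3,-7,0,0,0]]])

```text
time: 20.52
ee_pos: [0.3615, -0.2572, 0.187]
eef_rot: [-0.615, 0.789, -0.002, 0.001]
ft_force: [-0.2, 0.3, -1.6]
width: 0.0873
```

Run:
```python
from h import *
mv([.4355,-.2745,.0095],-14)
im=r.camera("side");cv2.imwrite("pics/side12f.png",im)
cv2.imwrite(f"pics/side12.png",cv2.resize(im[150:230,240:340],None,fx=7,fy=7,interpolation=cv2.INTER_CUBIC))
im=r.camera("top");cv2.imwrite("pics/top12f.png",im)
```

```text
t 20.52 pos [ 0.3615 -0.2572  0.187 ] F [-0.22  0.25 -1.59] w 0.0873  SHIFT [-0.06 -3.01  7.11] TURN [-0.05 -0.02 -0.03]
```

View pics/side12.png

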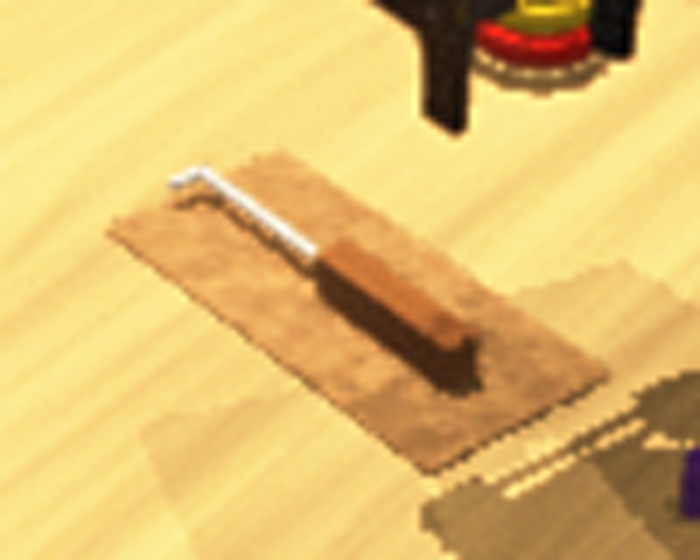

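View pics/top12f.png

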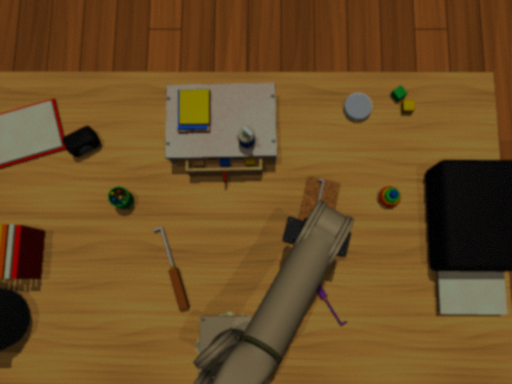

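View pics/side12f.png

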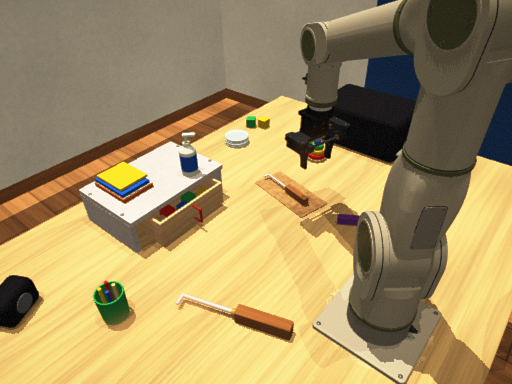

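carry_out(commands=[[[0,0,0,0,0,0,0],[0,0,0,0,0,0,0],[0,0,0,0,0,0,0]]])

```text
time: 21.0
ee_pos: [0.3627, -0.2565, 0.1843]
eef_rot: [-0.615, 0.788, -0.0, 0.001]
ft_force: [0.6, -0.6, -0.6]
width: 0.0873
```

```bash
python3 -c "
from h import *
s=r.read_state();print(s['time'],abs(s['joint_vel']).max());r.close_job()"
```

```text
21.0 0.004322952422402519
the job is handed in; nothing more can be done
```

I took the small brown hooked rod from the cork mat and hooked the red loop from the right. I drew the crate out, slid the hook free and laid the rod back on the mat. The job was handed in at 21 s.

- **Crate:** it is out about 9.4 cm. The side camera showed the loop going from x 0.671 to 0.577 m, and tool travel gave about 9.6 cm. The rim seen from above agreed to within about 3 mm.
- **Forces:** the readings taken between moves while drawing were 4 to 6 N along the rod, and about 7 N in all. They don't cover every moment of the pull. Putting the rod down read about 3 N on each of two axes.
- **Feeling for the loop:** I found the loop in the side view, where its lower part showed under the ledge. The only touch was the hook taking up on the bar, and I did not feel for the crate's face.
- **Last pictures:** the rod lies flat on the mat with the hook inside the mat's edge. The bottle, cup and ring stack look to be where they were at the start. I compared these by eye, not by measurement.
- **Arm and gripper:** I saw no sign of either touching the bookcase or crate. The gripper is open and well clear of everything.

One mismatch: the first look at the lifted rod put the hook about 3 mm further forward than the given 155 mm. The closer look in front of the bay agreed with 155 mm, so I used that.

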